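# Load the indexing jig and hold the knob at its third stop

### The job

On the pen maker's bench, complete the stack in the round pocket of the indexing jig: the body with its upright stud is already in the pocket, so lower the flat spacer ring over the stud, then the top disc with its raised collar upwards, each seated squarely and let go of. Only then take hold of the jig's bar knob and turn it clockwise (seen from above) from its rest stop, counting the clicks, to the third stop and not past it, and finish still gripping the knob there: do not let go, the program ends while holding. Leave the other things on the bench alone.

Things in the scene. Friction and masses are not known exactly. Their poses are not given: they have to be found in the camera images.
- jig: The indexing jig, fixed to the bench: aluminium base plate 120 (its x) x 300 (its y) x 20 mm. Origin: centre of its underside, on the bench, z up. It carries the steel nest at its own y = -85 mm and the black bar knob at its own y = +85 mm, on vertical axes geared together inside: the nest turns with the knob, same angle, same way.
- nest: Round steel turntable 96 mm in diameter on the jig, with one round pocket, 48 mm in diameter and 15 mm deep, in its centre. Origin: centre of the pocket's FLOOR, 30 mm above the bench, z up; the pocket's rim is flat and 45 mm above the bench.
- hub_body: The body, an aluminium turned part, 44 mm in diameter, 20 mm high, with a central 12 mm stud (end tapered to 8 mm over the last 4 mm) whose end is 55 mm above the underside. Origin: centre of the underside, z up along the stud. It stands loose in the jig's pocket from the start: underside on the pocket floor, its flat shoulder 5 mm above the pocket's rim, the stud's end 85 mm above the bench.
- spacer: The spacer: a flat wooden ring, outside diameter 44 mm, hole 16 mm, height 12 mm, about 30 g. Origin: centre of the underside, z up along its axis. Starts lying flat on the bench. Seated, its underside is on the body's shoulder, 20 mm above the pocket floor.
- top_disc: The top disc: wooden, 44 mm in diameter, 8 mm thick, with a raised collar 24 mm in diameter reaching to 22 mm above the underside; a 16 mm hole runs through. About 40 g. Origin: centre of the underside, z up. Starts collar up on the bench; grip it by the collar. Seated, its underside is on the spacer, 32 mm above the pocket floor, and the stud's end is about flush with the collar's top.
- knob_bar (a point): Black bar grip of the index knob: upright plate 44 mm long (its x), 14 mm thick (its y), 34 mm high, standing on the knob's 58 mm disc and turning with it. Origin: centre of the bar's underside, on the knob's vertical axis, 38 mm above the bench; z up. A white line runs to its pointer end (its -x). At rest its x is parallel to the jig's x. Pinch it across its thickness from above.
- index_knob (a joint): Angle of the index knob, rad: 0 at the rest stop, growing clockwise from above. Detents click every 22.5 degrees: first stop 0.393, second 0.785, third 1.178, fourth 1.571. Between stops it resists with up to about 0.15 N m, then past half way snaps on to the next; it stays in a stop. Starts within 0.1 of 0 and settles to the rest stop. End stops at -0.19 and 2.15.
- sleeve: Bystander: steel sleeve, 30 mm outside and 10 mm inside diameter, 24 mm high, upright; origin at the centre of its underside. It swaps places with the spacer and the top disc.
- blank_short: Bystander: dark wood offcut 20 x 20 x 30 mm standing among the parts; origin at the centre of its underside.
- bushing: Bystander: brass bushing, 18 mm in diameter, 28 mm high, upright; origin at the centre of its underside.
- blank_long: Bystander: dark wood pen blank 130 x 19 x 19 mm lying along its x; origin at the centre of its underside.
- screwdriver: Bystander: screwdriver 200 mm long lying along its x, 26 mm thick; origin under its middle.
- wrench: Bystander: steel wrench 180 mm long, 8 mm thick, lying along its x; origin under its middle.
- jar: Bystander: closed jar, 52 mm in diameter, 70 mm high, upright; origin at the centre of its underside.
Mind the look-alikes: they are no part of the job. What is shaped like the top_disc but pink or purple is not meant.

How it is judged (in metres and radians):
On the way, in this order (a step that is already met when the one before it is completed fails the run):
1. the spacer lies on the body's shoulder round the stud, let go of (z of hub_body in the frame of nest between -0.0025 and 0.0025 m and horizontal distance between hub_body and nest below 0.004 m and angle between hub_body's own z axis and vertical below 0.06 rad and z of spacer in the frame of nest between 0.017 and 0.023 m and horizontal distance between spacer and nest below 0.006 m and angle between spacer's own z axis and vertical below 0.08 rad and contact force between the fingers and hub_body below 0.3 N and contact force between the fingers and spacer below 0.3 N), for 0.2 s.
2. the top disc lies on the spacer, let go of (all of step 1 and z of top_disc in the frame of nest between 0.0285 and 0.0355 m and horizontal distance between top_disc and nest below 0.006 m and angle between top_disc's own z axis and vertical below 0.08 rad and contact force between the fingers and top_disc below 0.3 N), for 0.2 s.
3. the knob is gripped at the third stop (value of joint index_knob between 1.0581 and 1.2981 rad and contact force between the fingers and index_knob above 2 N), for 0.3 s.
At the end, for the whole second after the job is handed in: Body, spacer and disc stacked in the pocket (0, 20, 32 mm over its floor, within 2.5, 3, 3.5 mm; centred within 4, 6, 6 mm; level within 0.06, 0.08, 0.08 rad), untouched; knob still at 1.178 rad within 0.12, gripped with over 2 N; bystanders moved under 30 mm (all of step 2 and all of step 3 and velocity of joint index_knob between -0.1 and 0.1 rad/s and distance of each of sleeve, blank_short, bushing, blank_long, screwdriver, wrench, jar from where it was at the start of the episode below 0.03 m); the arm keeps its last pose, push and grip.
It fails at once if the knob is turned past the third stop, towards the fourth (value of joint index_knob above 1.4181 rad).
It fails at once if the knob is turned off its rest stop while the stack is not complete (value of joint index_knob above 0.3 rad and not (z of hub_body in the frame of nest between -0.0025 and 0.0025 m and horizontal distance between hub_body and nest below 0.004 m and angle between hub_body's own z axis and vertical below 0.06 rad and z of spacer in the frame of nest between 0.017 and 0.023 m and horizontal distance between each of spacer, top_disc and nest below 0.006 m and angle between each of spacer, top_disc's own z axis and vertical below 0.08 rad and z of top_disc in the frame of nest between 0.0285 and 0.0355 m)).
It fails at once if a bystander is moved by more than 30 mm (distance of any of sleeve, blank_short, bushing, blank_long, screwdriver, wrench, jar from where it was at the start of the episode above 0.03 m).
It also fails if it takes over 69 s, if anything falls off the work surface, if the arm or the gripper's body presses on something with over 40 N, if the wrist force passes 120 N, or if a joint passes its speed limit or range.

### The arm

A 6-joint arm with a two-finger parallel gripper is mounted at the origin on the work surface. World frame = base frame: x ahead of the robot, y to its left, z up, the work surface at z = 0. Lengths are in mm, angles in rad, forces in N, time in s.
With the tool pointing down it reaches from about 375 to 825 mm from the base axis. Payload 5.5 kg.
Tool frame: the origin (TCP) lies on the mounting face of the last link; the fingertips stand 173 mm ahead of it and the grasp point (between the pads) lies 155 mm ahead of it; z points along the fingers, y is the direction in which the jaws open and shut (so a half turn about z gives the same grasp; the last joint's range is limited). The gripper opens to 85 mm and grips with 20 to 120 N. Pads are 22 mm wide; open, the fingers measure 114 mm over their backs; the gripper's body (76 mm by 85 mm) begins 54 mm behind the grasp point. The pads swing forward as they close: fully open they stand 13 mm farther back than shut.
Start: joints at [1.309, 0.314, -0.047, 1.21, 0, 1.571], TCP at [155.289, 579.552, 404.699] pointing down, gripper open.
Joint ranges: [-2.67, 2.67], [-0.69, 1.73], [-1.03, 1.25], [-2.08, 2.16], [-1.42, 1.45], [-3.14, 3.14]. Speed limits (rad/s): [2.39, 2.39, 3.01, 3.14, 3.14, 3.14].

### API

Orientations are given as a unit quaternion [w, x, y, z].
In Python, from rig import manip gives the robot as it stands. The module is installed in compiled form; this text tells all that it offers.
- The arm moves only by the shell command python3 -m pendant 'ROWS' [OPENING]. ROWS is JSON, a list of rows, each an object with "dp": the shift along the tool's x, y, z scaled (see below), a list of three; "twist": the turn, a rotation vector about the tool's x, y, z scaled (see below), a list of three. A call has 1 to 10 rows; each row shifts and turns the commanded pose from where the row before left it, along the tool's axes as they then stand; what a row does not reach is not made up. The controller multiplies each number of a shift by 300 mm and each number of a turn by 180 degrees. A row lasts 1/8 s, in which the tool goes at most 62.5 mm and 10.7 degrees, less where a joint would pass 70% of its speed; a pose out of reach is approached as far as the arm can. A call with a number of a shift or a turn outside -1 to 1 is refused whole. A call with a gripper value outside its range is refused whole. OPENING is the closure in counts, from 0 (fully open) to 255 (shut), set as the call begins (- or left out, the last holds). The fingers move at their own pace and stop on an object; the grip force is fixed at half the most. Time passes only in rows, so rows that do not move let the fingers close. It gives the time, the measured TCP pose, the force and the opening at its end, in the units of the state.
- manip.get_obs(): the state, without advancing time (a new reading comes with each control period).
- manip.snapshot(name): name is "side" or "top"; returns a dict with "image" (420x560x3 uint8, red, green, blue), "vertical_fov" (degrees; the focal length in pixels is half the picture's height over the tangent of half this angle, whatever the lens; pixels are square), "cx", "cy" (the principal point, pixels), "rvec" (rotation vector, rad) and "tvec" (3), from world to camera coordinates, as OpenCV has them. Camera axes: x right, y down, z forward; pixel columns grow to the right and rows downward; lengths in mm; the calibration is good to about 2 mm. A picture is of the moment at which its call begins. There is no depth.
- manip.hand_in(): hands the job in, once; it reports no verdict.
The state is a dict: "t": time; "qpos": joint angles; "joint_vel": joint speeds; "joint_efforts": joint torques, N m; "eef_pos": TCP position; "tool_rot": TCP orientation; "ft_force": force on the tool from outside, world axes, zero at the start; "wrist_torque": the same for the moment, N m; "finger_gap": finger opening in mm.
Only numpy, scipy, OpenCV 4.12 (cv2) and the standard library are available. Lean on these libraries where they do the work, as an engineer would, in place of code of your own. Each camera call takes 0.05 s, during which the arm holds its last target.

## Working session

There is one attempt and no reset: what is moved stays moved. The work goes in short steps, Python scripts to look and compute and a shell command to move; the robot and the scene stay as the last step left them, time stands still between calls to the robot, and variables do not carry over. Pictures are saved under pics/ and viewed, and the job is handed in when it is done.

```bash
mkdir -p pics; ls; python3 - <<'E'
from rig import manip
import cv2, numpy as np, json
o=manip.get_obs(); print(o)
for n in ("top","side"):
    s=manip.snapshot(n); im=s.pop("image"); cv2.imwrite(f"pics/{n}0.png",im[:,:,::-1]); print(n,s)
    np.savez(f"{n}0.npz",im=im,**s)
E
```

```text
pics
{'t': 0.0, 'qpos': array([ 1.30901526e+00,  3.14225739e-01, -4.80749961e-02,  1.21023145e+00,
        1.14034811e-07,  1.57078103e+00]), 'joint_vel': array([-0.00195584,  0.00065165,  0.00060406, -0.00143701,  0.00161067,
       -0.00259373]), 'joint_efforts': array([-1.32527352e-03, -5.39587677e+01,  3.39748514e+01,  1.93412311e-02,
       -1.81289931e-05,  4.89040829e-06]), 'eef_pos': array([155.20550799, 579.27737013, 403.83628997]), 'tool_rot': array([-1.13342380e-04,  1.30509475e-01,  9.91446682e-01, -8.60494081e-04]), 'ft_force': array([-0.7156552 ,  0.21093605,  0.86862113]), 'wrist_torque': array([ 0.02477849, -0.01523156, -0.03791431]), 'finger_gap': 85.52391864006731}
top {'vertical_fov': 57.74730588583667, 'cx': 279.1690281497495, 'cy': 214.7793103519133, 'rvec': array([ 2.13259078, -2.18433529,  0.0944387 ]), 'tvec': array([ -26.52708726,  559.26128557, 1113.68914779])}
side {'vertical_fov': 50.45740080828681, 'cx': 276.8404028660597, 'cy': 203.86085107699375, 'rvec': array([ 2.13924971, -0.53743332,  0.25184737]), 'tvec': array([-504.29777486,  182.44965276,  982.77170624])}
```

View pics/top0.png

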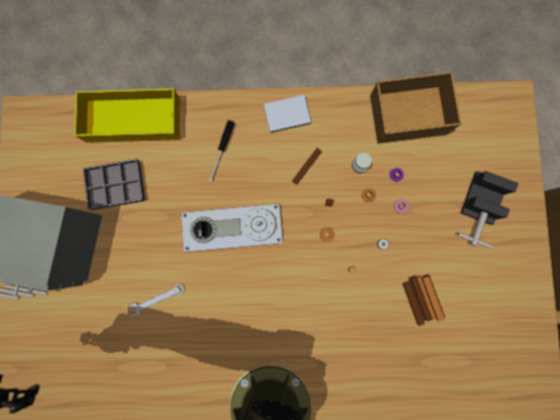

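View pics/side0.png

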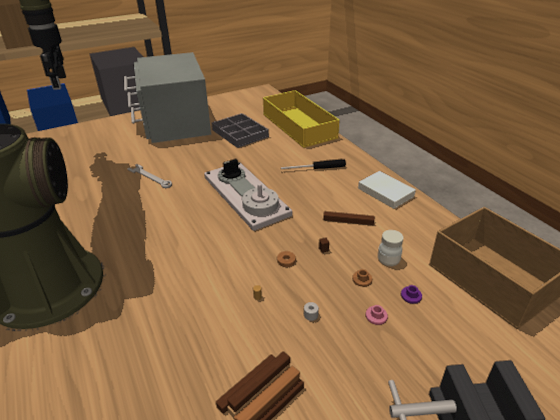

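```bash
cat > h.py <<'E'
import cv2, numpy as np
from rig import manip
def load(n): 
    d=np.load(n+".npz"); return d
def snap(n,tag):
    s=manip.snapshot(n); im=s["image"]; np.savez(f"{tag}.npz",im=im,**{k:v for k,v in s.items() if k!="image"}); return np.load(f"{tag}.npz")
def K(d):
    f=210/np.tan(np.radians(float(d["vertical_fov"]))/2); return f
def ray(d,px):
    f=K(d); R=cv2.Rodrigues(d["rvec"])[0]; px=np.asarray(px,float)
    v=np.array([(px[0]-float(d["cx"]))/f,(px[1]-float(d["cy"]))/f,1.]); c=-R.T@d["tvec"]; w=R.T@v; return c,w/np.linalg.norm(w)
def plane(d,px,z):
    c,w=ray(d,px); return c+w*(z-c[2])/w[2]
def tri(rs):
    A=np.zeros((3,3));b=np.zeros(3)
    for c,w in rs:
        P=np.eye(3)-np.outer(w,w);A+=P;b+=P@c
    x=np.linalg.solve(A,b); return x,[np.linalg.norm((np.eye(3)-np.outer(w,w))@(x-c)) for c,w in rs]
def proj(d,X):
    R=cv2.Rodrigues(d["rvec"])[0]; p=R@np.asarray(X,float)+d["tvec"]; f=K(d); return np.array([f*p[0]/p[2]+float(d["cx"]),f*p[1]/p[2]+float(d["cy"])])
def crop(d,x0,y0,x1,y1,s,fn):
    c=d["im"][y0:y1,x0:x1,::-1]; cv2.imwrite(fn,cv2.resize(c,None,fx=s,fy=s,interpolation=cv2.INTER_CUBIC))
E
python3 - <<'E'
from h import *
t=load("top0");s=load("side0")
crop(t,300,140,430,280,5,"pics/a.png");crop(t,175,195,295,260,6,"pics/b.png");crop(s,195,145,435,330,3,"pics/c.png")
E
```

```text
(no output)
```

View pics/a.png

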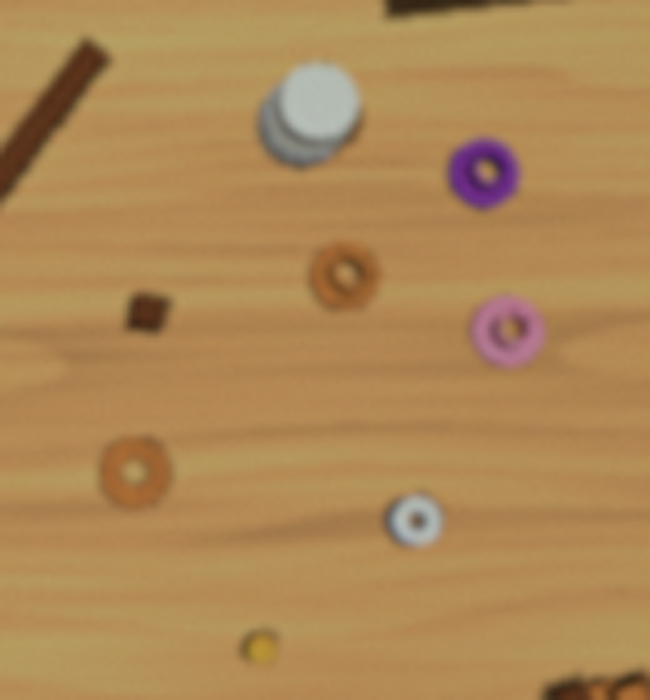

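View pics/b.png

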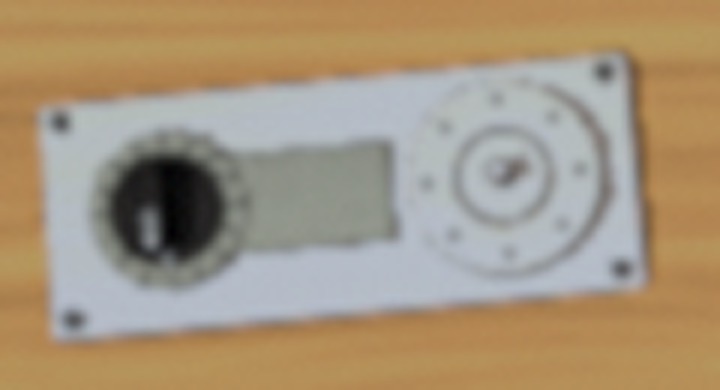

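View pics/c.png

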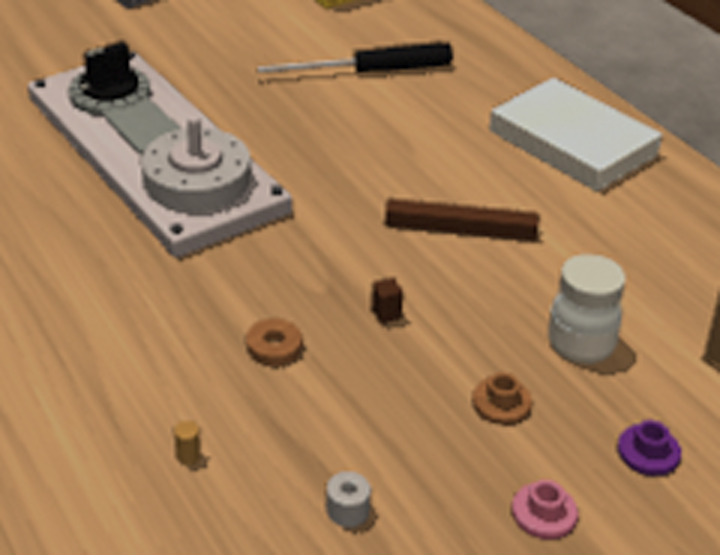

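```bash
python3 - <<'E'
from h import *
t=load("top0");s=load("side0")
def u(p,x0,y0,k): return ((p[0]+.5)/k-.5+x0,(p[1]+.5)/k-.5+y0)
def seg(d,c,r,tag):
    im=d["im"]; x,y=c; w=im[y-r:y+r+1,x-r:x+r+1]; lab=cv2.cvtColor(w,cv2.COLOR_RGB2LAB).astype(float)
    bg=np.median(np.concatenate([lab[0],lab[-1],lab[:,0],lab[:,-1]]),0)
    k=4
    big=cv2.resize(lab,None,fx=k,fy=k,interpolation=cv2.INTER_CUBIC)
    print(tag,"bg",bg,"obj",lab[r,r-5],lab[r+5,r])
    dist=np.linalg.norm((big-bg)[:,:,:],axis=2)
    m=(dist>14).astype(np.uint8)*255
    cs=cv2.findContours(m,cv2.RETR_EXTERNAL,cv2.CHAIN_APPROX_NONE)[0]; c0=max(cs,key=cv2.contourArea)
    e=cv2.fitEllipse(cv2.convexHull(c0)); ctr=u(e[0],x-r,y-r,k); print(tag,ctr,np.array(e[1])/k,e[2])
    v=cv2.resize(w[:,:,::-1],None,fx=k*3,fy=k*3,interpolation=cv2.INTER_CUBIC); cv2.drawContours(v,[c0*3],-1,(0,255,0),1); cv2.imwrite(f"pics/seg_{tag}.png",v)
    return ctr
a=seg(t,(327,234),13,"st"); b=seg(s,(287,259),16,"ss"); c=seg(t,(369,195),13,"dt"); d=seg(s,(363,277),17,"ds")
print("spacer",plane(t,a,12),plane(s,b,6)); print("disc",plane(t,c,10),plane(s,d,8))
C=[plane(t,u(p,175,195,6),20) for p in [(40,108),(628,50),(645,283),(53,338)]]
for p in C: print(p)
print([np.linalg.norm(C[i]-C[(i+1)%4]) for i in range(4)])
print("jigc",np.mean(C,0))
yax=(C[0]+C[3]-C[1]-C[2])[:2]; print("jig y dir deg",np.degrees(np.arctan2(yax[1],yax[0])))
# nest rim circle centre
print("nest rim z45",plane(t,u((505,173),175,195,6),50), "studtip side",tri([ray(t,u((500,170),175,195,6))]+[ray(s,u((193,120),195,145,3))]))
# bench test of lens: hole of the spacer
import math
v=[cv2.imread(f"pics/seg_{x}.png") for x in ("st","ss","dt","ds")]; v=[cv2.resize(q,(390,290)) for q in v]; cv2.imwrite("pics/segs.png",np.vstack([np.hstack(v[:2]),np.hstack(v[2:])]))
E
```

```text
st bg [152.5 139.  162. ] obj [124. 147. 166.] [127. 147. 167.]
st (326.5189781188965, 234.16972064971924) [15.54113388 16.46863174] 20.001935958862305
ss bg [146. 139. 158.] obj [116. 146. 158.] [ 71. 139. 149.]
ss (286.28851890563965, 259.349178314209) [17.35858154 21.62491989] 98.04641723632812
dt bg [151. 138. 162.] obj [118. 146. 165.] [114. 145. 164.]
dt (368.2193546295166, 194.8800983428955) [14.7580328 15.0166235] 28.35731315612793
ds bg [144. 139. 157.] obj [ 68. 134. 147.] [103. 143. 156.]
ds (362.0718746185303, 278.24006843566895) [18.13490677 21.38108063] 107.69457244873047
spacer [ 497.78551407 -181.40126476   12.        ] [ 499.22308662 -181.43387128    6.        ]
disc [ 614.81446942 -313.00234759   10.        ] [ 614.62952865 -316.11458888    8.        ]
[573.60614989 257.95622439  20.        ]
[595.63511086 -40.84581828  20.        ]
[477.81451386 -46.64919575  20.        ]
[457.2985741  250.91458119  20.        ]
[np.float64(299.61297672383677), np.float64(117.96343614021137), np.float64(298.270188133053), np.float64(116.52054293070542)]
jigc [526.08858718 105.34394789  20.        ]
jig y dir deg 94.08058333635408
nest rim z45 [532.21274527  20.38028262  50.        ] studtip side (array([530.43140357,  20.12969967,  87.16640614]), [np.float64(0.13274246691291533), np.float64(0.13274246691290278)])
```

View pics/segs.png

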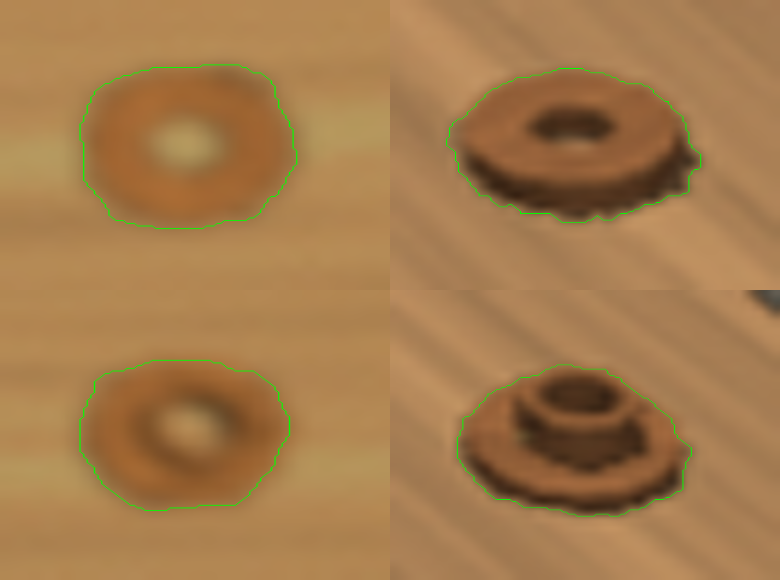

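Candidates (top image): the spacer is the flat wooden ring at (327,234). The top disc is the collared wooden disc at (368,195). Look-alikes are the pink disc (402,206), the purple disc (397,175) and the steel sleeve (383,244). The crops confirm the choices: the ring is flat wood, and the wooden part at (368,195) has its collar up.

Estimated positions in mm: spacer (498,-181), disc (615,-314), nest (532,20.5), knob (520,190). The jig's y axis points at 94°.

```bash
cat > go.py <<'E'
import sys,numpy as np
from rig import manip
from scipy.spatial.transform import Rotation as R
o=manip.get_obs(); q=o["tool_rot"]; r=R.from_quat([q[1],q[2],q[3],q[0]]); m=r.as_matrix(); p=o["eef_pos"]
print("t %.2f"%o["t"],"pos",p.round(1),"psi %.2f"%np.degrees(np.arctan2(m[1,1],m[0,1])),"zax",m[:,2].round(4),"F",o["ft_force"].round(1),"gap %.1f"%o["finger_gap"],"q6 %.2f"%o["qpos"][5])
if len(sys.argv)>=4:
    d=np.array(list(map(float,sys.argv[1:4])))-p; print("dp units total",(m.T@d/300).round(4))
E
python3 -m pendant '[{"dp":[-0.1,0,0],"twist":[0,0,-0.0417]},{"dp":[-0.2,0,0],"twist":[0,0,-0.0417]},{"dp":[-0.098,-0.17,0],"twist":[0,0,0]},{"dp":[-0.098,-0.17,0],"twist":[0,0,0]},{"dp":[-0.098,-0.17,0],"twist":[0,0,0]},{"dp":[-0.098,-0.17,0],"twist":[0,0,0]},{"dp":[-0.098,-0.17,0],"twist":[0,0,0]},{"dp":[-0.098,-0.17,0],"twist":[0,0,0]}]' 80; python3 go.py 498 -181 300
```

```text
t: 1.1
eef_pos: [420.7, 256.2, 404.5]
tool_rot: [-0.0, -0.0, 1.0, -0.0]
ft_force: [0.6, 0.2, -0.3]
finger_gap: 58.6
t 1.10 pos [420.7 256.2 404.5] psi 90.02 zax [-1.e-04 -1.e-04 -1.e+00] F [ 0.6  0.2 -0.3] gap 58.6 q6 0.55
dp units total [-0.257  -1.4574  0.3485]
```

```bash
python3 -m pendant '[{"dp":[-0.03,-0.17,0.02],"twist":[0,0,0]},{"dp":[-0.03,-0.17,0.04],"twist":[0,0,0]},{"dp":[-0.03,-0.17,0.04],"twist":[0,0,0]},{"dp":[-0.03,-0.17,0.04],"twist":[0,0,0]},{"dp":[-0.03,-0.17,0.04],"twist":[0,0,0]},{"dp":[-0.03,-0.17,0.04],"twist":[0,0,0]},{"dp":[-0.03,-0.17,0.04],"twist":[0,0,0]},{"dp":[-0.03,-0.17,0.04],"twist":[0,0,0]},{"dp":[0,-0.09,0.04],"twist":[0,0,0]},{"dp":[0,0,0],"twist":[0,0,0]}]' 80; python3 go.py 498 -181 174
```

```text
t: 2.35
eef_pos: [491.6, -178.4, 301.3]
tool_rot: [-0.001, 0.001, 1.0, 0.0]
ft_force: [0.1, 0.4, -0.0]
finger_gap: 58.4
t 2.35 pos [ 491.6 -178.4  301.3] psi 89.83 zax [-2.5e-03  8.0e-04 -1.0e+00] F [ 0.1  0.4 -0. ] gap 58.4 q6 -0.35
dp units total [-0.0224 -0.0089  0.4244]
```

```bash
python3 -m pendant '[{"dp":[-0.022,-0.009,0.1],"twist":[0,0,0]},{"dp":[0,0,0.1],"twist":[0,0,0]},{"dp":[0,0,0.1],"twist":[0,0,0]},{"dp":[0,0,0.07],"twist":[0,0,0]},{"dp":[0,0,0.02],"twist":[0,0,0]},{"dp":[0,0,0],"twist":[0,0,0]}]' 80; python3 go.py 498 -181 174; python3 - <<'E'
from h import *
s=snap("side","s1"); crop(s,230,190,350,290,6,"pics/d.png")
E
```

```text
t: 3.1
eef_pos: [499.0, -179.1, 186.0]
tool_rot: [-0.0, -0.0, 1.0, 0.0]
ft_force: [-0.1, -0.1, -0.3]
finger_gap: 58.4
t 3.10 pos [ 499.  -179.1  186. ] psi 90.06 zax [-2.e-04  3.e-04 -1.e+00] F [-0.1 -0.1 -0.3] gap 58.4 q6 -0.35
dp units total [ 0.0034 -0.0064  0.04  ]
```

View pics/d.png

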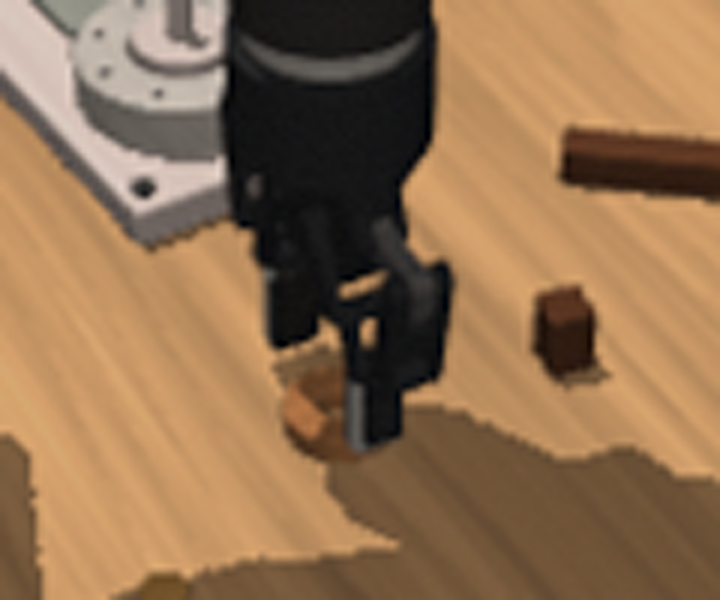

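The picture shows the fingers straddling the ring (crop about (330,410)), with the tips just above the bench. I'll lower and close.

```bash
python3 -m pendant '[{"dp":[0.0,-0.006,0.03],"twist":[0,0,0]},{"dp":[0,0,0.01],"twist":[0,0,0]},{"dp":[0,0,0],"twist":[0,0,0]}]' 80; python3 -m pendant '[{"dp":[0,0,0],"twist":[0,0,0]},{"dp":[0,0,0],"twist":[0,0,0]},{"dp":[0,0,0],"twist":[0,0,0]},{"dp":[0,0,0],"twist":[0,0,0]},{"dp":[0,0,0],"twist":[0,0,0]}]' 255;python3 go.py
```

```text
t: 3.52
eef_pos: [498.7, -181.5, 173.5]
tool_rot: [-0.0, 0.0, 1.0, 0.0]
ft_force: [0.2, 0.9, -0.4]
finger_gap: 58.1
t: 4.15
eef_pos: [498.9, -181.5, 174.4]
tool_rot: [0.0, -0.0, 1.0, -0.0]
ft_force: [-2.0, 0.8, 5.8]
finger_gap: 41.0
t 4.15 pos [ 498.9 -181.5  174.4] psi 90.01 zax [ 3.e-04 -2.e-04 -1.e+00] F [-2.   0.8  5.8] gap 41.0 q6 -0.35
```

```bash
python3 -m pendant '[{"dp":[0,0,0],"twist":[0,0,0]},{"dp":[0,0,0],"twist":[0,0,0]}]' 255;python3 go.py;  python3 - <<'E'
from h import *
s=snap("side","s2"); crop(s,250,210,330,290,7,"pics/e.png")
E
```

```text
t: 4.4
eef_pos: [499.0, -181.5, 174.4]
tool_rot: [0.0, -0.0, 1.0, -0.0]
ft_force: [-2.4, 1.3, 6.3]
finger_gap: 41.2
t 4.40 pos [ 499.  -181.5  174.4] psi 90.01 zax [ 4.e-04 -2.e-04 -1.e+00] F [-2.4  1.3  6.3] gap 41.2 q6 -0.35
```

View pics/e.png

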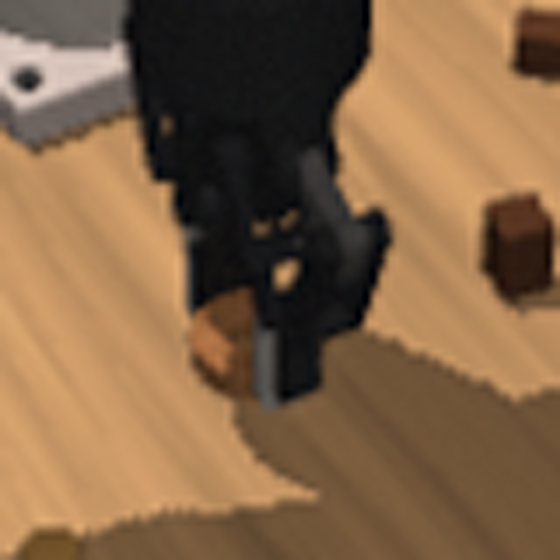

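```bash
python3 - <<'E'
from h import *
s=load("s2"); c,_=ray(s,(280,210)); print("cam",c)
im=cv2.resize(s["im"][210:290,250:330,::-1],None,fx=7,fy=7,interpolation=cv2.INTER_CUBIC)
for z,col in((0,(0,255,0)),(12,(255,255,0))):
  P=[((proj(s,(498.9+22*np.cos(a),-181.5+22*np.sin(a),z))-[250,210]+.5)*7-.5).astype(int) for a in np.linspace(0,6.28,60)]
  cv2.polylines(im,[np.array(P)],True,col,1)
cv2.imwrite("pics/f.png",im)
E
```

```text
cam [ 136.38420412 -852.18571563  713.17824073]
```

View pics/f.png

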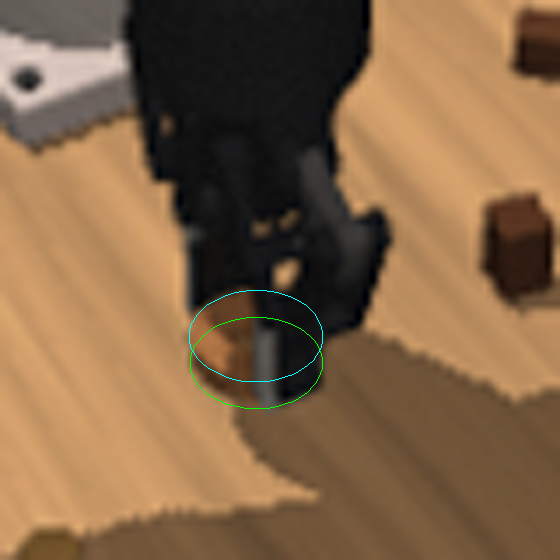

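```bash
python3 -m pendant '[{"dp":[0,0,0],"twist":[0,0,0]},{"dp":[0,0,0],"twist":[0,0,0]},{"dp":[0,0,-0.005],"twist":[0,0,0]}]' 80; python3 -m pendant '[{"dp":[0,0,0],"twist":[0,0,0.055]},{"dp":[0,0,0],"twist":[0,0,0.055]},{"dp":[0,0,0],"twist":[0,0,0.055]},{"dp":[0,0,0],"twist":[0,0,0.055]},{"dp":[0,0,0],"twist":[0,0,0.055]},{"dp":[0,0,0],"twist":[0,0,0.055]},{"dp":[0,0,0],"twist":[0,0,0.055]},{"dp":[0,0,0],"twist":[0,0,0.055]},{"dp":[0,0,0],"twist":[0,0,0.055]},{"dp":[0,0,0],"twist":[0,0,0]}]' 80;python3 go.py 498.8 -181.5 175
```

```text
t: 4.82
eef_pos: [498.8, -181.5, 175.1]
tool_rot: [-0.0, -0.0, 1.0, 0.0]
ft_force: [-0.3, 0.3, -0.5]
finger_gap: 58.9
t: 6.08
eef_pos: [498.9, -181.5, 175.2]
tool_rot: [-0.0, 0.701, 0.713, -0.0]
ft_force: [-0.1, -0.2, 0.1]
finger_gap: 58.5
t 6.08 pos [ 498.9 -181.5  175.2] psi 1.02 zax [-0. -0. -1.] F [-0.1 -0.2  0.1] gap 58.5 q6 1.20
dp units total [-0.     -0.0005  0.0007]
```

```bash
python3 -m pendant '[{"dp":[0,0,0],"twist":[0,0,0]},{"dp":[0,0,0],"twist":[0,0,0]},{"dp":[0,0,0],"twist":[0,0,0]},{"dp":[0,0,0],"twist":[0,0,0]},{"dp":[0,0,0],"twist":[0,0,0]}]' 255;python3 go.py;  python3 - <<'E'
from h import *
s=snap("side","s3"); crop(s,250,210,330,290,7,"pics/g.png")
E
```

```text
t: 6.7
eef_pos: [499.0, -181.5, 175.9]
tool_rot: [0.0, 0.701, 0.713, 0.0]
ft_force: [-1.7, 1.1, 6.5]
finger_gap: 41.0
t 6.70 pos [ 499.  -181.5  175.9] psi 1.04 zax [ 4.e-04 -1.e-04 -1.e+00] F [-1.7  1.1  6.5] gap 41.0 q6 1.20
```

View pics/g.png

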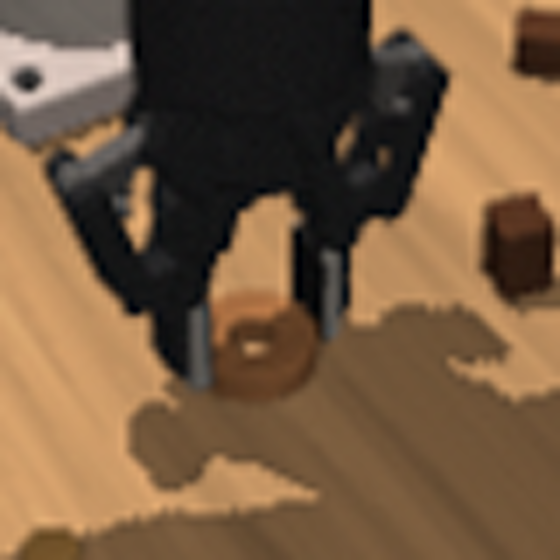

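The fingers stand on both sides of the ring, which lies centred and flat between the pads (crop (262,345)). It is now centred along both axes. Next I'll refine the stud and nest position from the first pictures.

```bash
python3 - <<'E'
from h import *
t=load("top0");s=load("side0")
crop(t,236,202,284,246,14,"pics/n1.png");crop(s,235,175,285,220,14,"pics/n2.png")
E
```

```text
(no output)
```

View pics/n1.png

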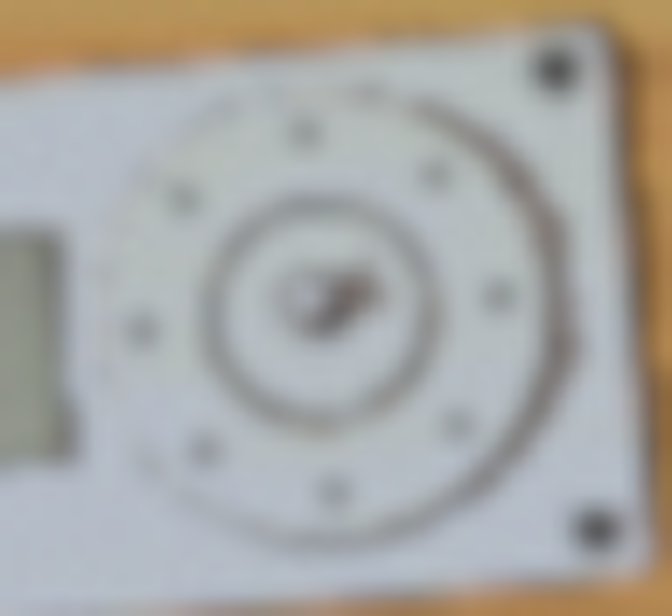

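View pics/n2.png

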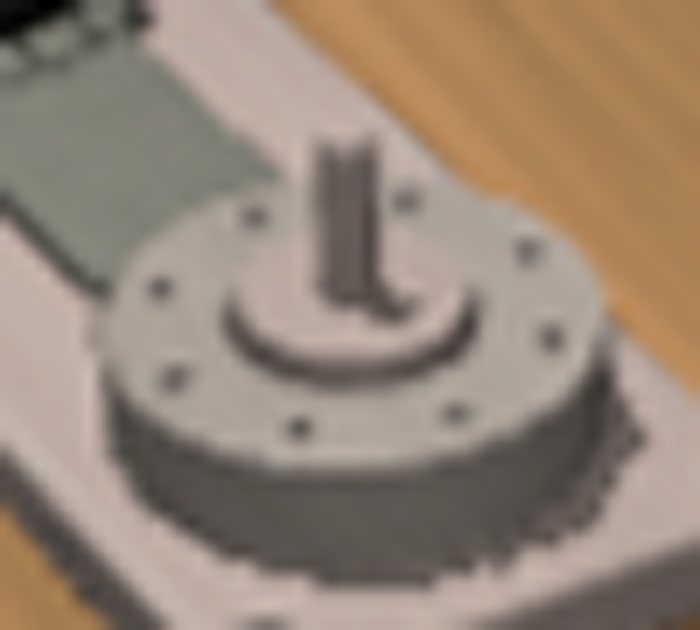

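```bash
python3 - <<'E'
from h import *
t=load("top0");s=load("side0")
u=lambda p,x0,y0:((p[0]+.5)/14-.5+x0,(p[1]+.5)/14-.5+y0)
T=[(305,132),(436,175),(499,295),(457,425),(334,492),(206,451),(141,331),(182,199)]
S=[(255,216),(404,199),(530,248),(551,338),(456,411),(299,428),(174,378),(160,287)]
for d,L,x0,y0 in((t,T,236,202),(s,S,235,175)):
  P=np.array([plane(d,u(p,x0,y0),45) for p in L]); c=P.mean(0); print(c, np.linalg.norm(P-c,axis=1).round(1))
print("shoulder top pocket ring",plane(t,u((322,314),236,202),47))
a=u((306,297),236,202); b=u((347,150),235,175)
print(plane(t,a,85),plane(s,b,85),tri([ray(t,a),ray(s,b)]))
print("stud base side",plane(s,u((348,292),235,175),50))
E
python3 go.py 531.8 20.3 290
```

```text
[531.42363704  21.82580007  45.        ] [38.4 38.  38.  37.6 38.1 37.8 38.  38. ]
[533.35293647  25.59758305  45.        ] [38.3 38.7 38.7 38.3 38.  38.1 38.7 38. ]
shoulder top pocket ring [530.86176527  21.25478949  47.        ]
[531.25413302  21.72533632  85.        ] [531.19951472  20.32966704  85.        ] (array([531.55819608,  21.70470818,  84.06363735]), [np.float64(0.2405445526504629), np.float64(0.2405445526505546)])
stud base side [532.25675959  25.32081816  50.        ]
t 6.75 pos [ 499.  -181.5  175.9] psi 1.04 zax [ 4.e-04 -1.e-04 -1.e+00] F [-1.4  0.9  6. ] gap 40.7 q6 1.20
dp units total [ 0.6705  0.1217 -0.3805]
```

```bash
python3 -m pendant '[{"dp":[0,0,-0.05],"twist":[0,0,0]},{"dp":[0,0,-0.12],"twist":[0,0,0]},{"dp":[0,0,-0.15],"twist":[0,0,0]},{"dp":[0.07,0.01,-0.08],"twist":[0,0,0]},{"dp":[0.15,0.03,0],"twist":[0,0,0]},{"dp":[0.15,0.03,0],"twist":[0,0,0]},{"dp":[0.15,0.03,0],"twist":[0,0,0]},{"dp":[0.1,0.02,0],"twist":[0,0,0]},{"dp":[0.05,0,0],"twist":[0,0,0]},{"dp":[0,0,0],"twist":[0,0,0]}]' 255;python3 go.py 531.4 21.6 270;  python3 - <<'E'
from h import *
s=snap("side","s4"); crop(s,200,100,320,220,6,"pics/i.png")
E
```

```text
t: 8.0
eef_pos: [531.5, 20.4, 295.5]
tool_rot: [0.0, 0.701, 0.713, -0.0]
ft_force: [0.3, 0.5, 0.0]
finger_gap: 40.4
t 8.00 pos [531.5  20.4 295.5] psi 1.02 zax [-0.e+00 -4.e-04 -1.e+00] F [0.3 0.5 0. ] gap 40.4 q6 1.59
dp units total [ 0.004  -0.0002  0.085 ]
```

View pics/i.png

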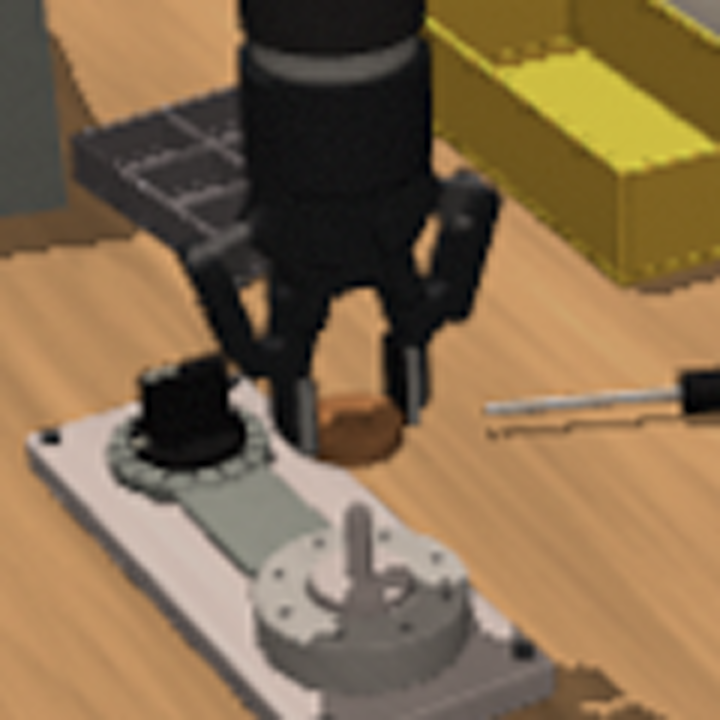

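The ring is held level (crop (358,428)) and sits above the stud (358,510). I'll descend.

```bash
python3 -m pendant '[{"dp":[0.004,0,0.05],"twist":[0,0,0]},{"dp":[0,0,0.06],"twist":[0,0,0]},{"dp":[0,0,0],"twist":[0,0,0]},{"dp":[0,0,0.02],"twist":[0,0,0]},{"dp":[0,0,0.02],"twist":[0,0,0]},{"dp":[0,0,0],"twist":[0,0,0]}]' 255;python3 go.py 531.4 21.6 226;  python3 - <<'E'
from h import *
s=snap("side","s5"); crop(s,200,100,320,220,6,"pics/j.png")
E
```

```text
t: 8.8
eef_pos: [531.6, 21.2, 249.9]
tool_rot: [-0.0, 0.701, 0.713, -0.0]
ft_force: [1.2, 0.5, -1.0]
finger_gap: 40.6
t 8.80 pos [531.6  21.2 249.9] psi 0.91 zax [-4.e-04 -0.e+00 -1.e+00] F [ 1.2  0.5 -1. ] gap 40.6 q6 1.59
dp units total [ 0.0014 -0.0005  0.0797]
```

View pics/j.png

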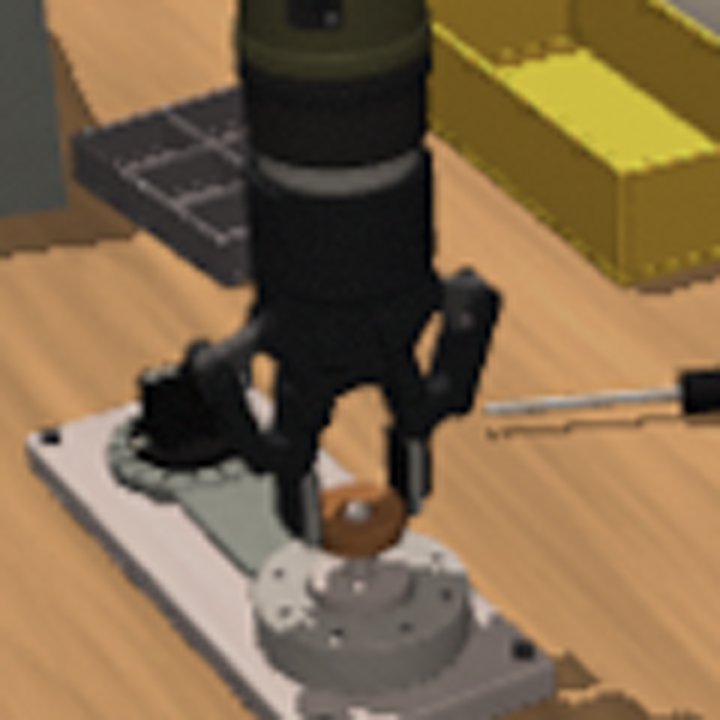

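```bash
python3 -m pendant '[{"dp":[0.001,0,0.02],"twist":[0,0,0]},{"dp":[0,0,0.02],"twist":[0,0,0]},{"dp":[0,0,0.02],"twist":[0,0,0]},{"dp":[0,0,0.01],"twist":[0,0,0]},{"dp":[0,0,0],"twist":[0,0,0]}]' 255;python3 go.py 531.4 21.6 226;  python3 - <<'E'
from h import *
s=snap("side","s6"); crop(s,225,150,295,220,9,"pics/k.png")
E
```

```text
t: 9.48
eef_pos: [531.6, 21.6, 228.9]
tool_rot: [-0.0, 0.701, 0.713, -0.0]
ft_force: [-0.3, -0.3, -0.3]
finger_gap: 41.1
t 9.47 pos [531.6  21.6 228.9] psi 0.92 zax [-5.e-04  0.e+00 -1.e+00] F [-0.3 -0.3 -0.3] gap 41.1 q6 1.60
dp units total [ 0.     -0.0007  0.0097]
```

View pics/k.png

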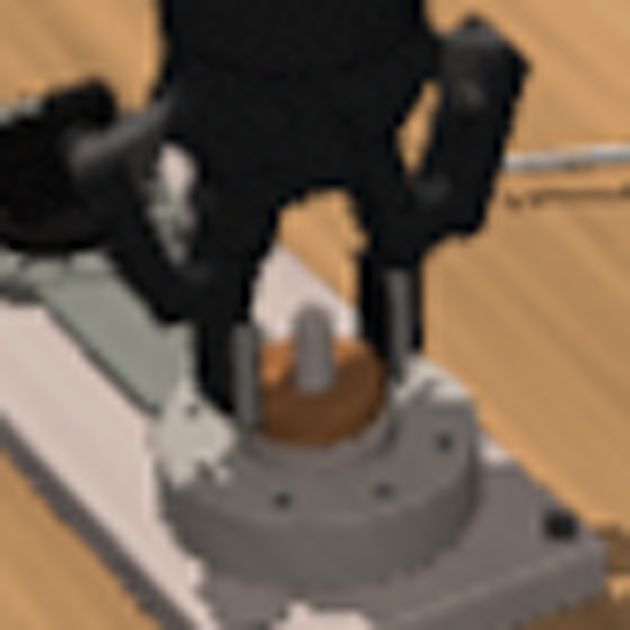

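The ring is nearly seated round the stud (crop (315,390)), with no force. I'll lower the last 2–3 mm and release.

```bash
python3 -m pendant '[{"dp":[0,0,0.005],"twist":[0,0,0]},{"dp":[0,0,0.003],"twist":[0,0,0]},{"dp":[0,0,0],"twist":[0,0,0]}]' 255; python3 -m pendant '[{"dp":[0,0,0],"twist":[0,0,0]},{"dp":[0,0,0],"twist":[0,0,0]},{"dp":[0,0,0],"twist":[0,0,0]}]' 80; python3 go.py; python3 - <<'E'
from h import *
s=snap("side","s7"); crop(s,225,150,295,220,9,"pics/l.png")
E
```

```text
t: 9.9
eef_pos: [531.6, 21.6, 226.8]
tool_rot: [-0.0, 0.701, 0.713, -0.0]
ft_force: [0.7, 0.2, 0.7]
finger_gap: 40.7
t: 10.28
eef_pos: [531.7, 21.6, 226.9]
tool_rot: [0.0, 0.701, 0.713, 0.0]
ft_force: [0.6, -0.3, -0.9]
finger_gap: 58.2
t 10.28 pos [531.7  21.6 226.9] psi 0.91 zax [ 1.e-04 -0.e+00 -1.e+00] F [ 0.6 -0.3 -0.9] gap 58.2 q6 1.60
```

View pics/l.png

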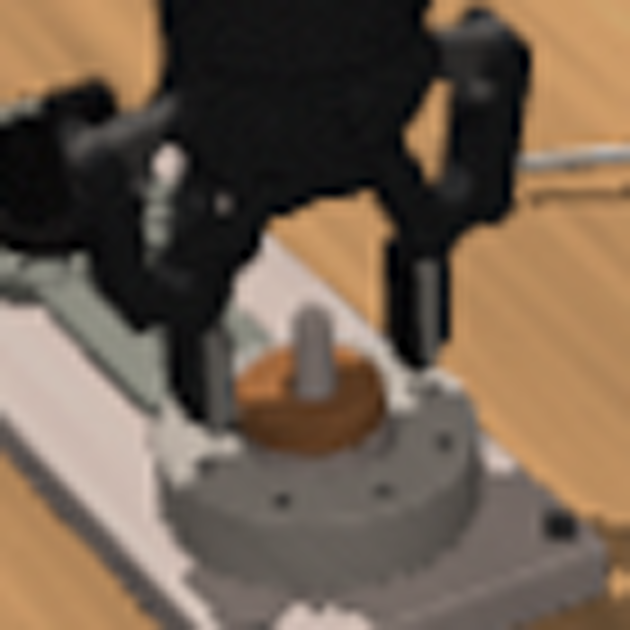

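The spacer lies flat on the shoulder, released (crop (310,400)), and the fingers are clear on both sides. Next the top disc.

```bash
python3 -m pendant '[{"dp":[0,0,-0.1],"twist":[0,0,0]},{"dp":[0,0,-0.16],"twist":[0,0,0]},{"dp":[-0.1,0.03,-0.02],"twist":[0,0,0]},{"dp":[-0.19,0.045,0],"twist":[0,0,0]},{"dp":[-0.19,0.045,0],"twist":[0,0,0]},{"dp":[-0.19,0.045,0],"twist":[0,0,0]},{"dp":[-0.19,0.045,0],"twist":[0,0,0]},{"dp":[-0.19,0.045,0],"twist":[0,0,0]},{"dp":[-0.066,0.02,0],"twist":[0,0,0]},{"dp":[0,0,0],"twist":[0,0,0]}]' 80; python3 go.py 615 -313.8 184; python3 - <<'E'
from h import *
s=snap("side","s8"); crop(s,220,140,400,300,4,"pics/m.png")
t=snap("top","t8"); crop(t,190,140,430,260,3,"pics/m2.png")
E
```

```text
t: 11.58
eef_pos: [619.4, -313.6, 310.1]
tool_rot: [-0.0, 0.702, 0.712, -0.0]
ft_force: [-1.2, 0.2, 0.8]
finger_gap: 58.9
t 11.57 pos [ 619.4 -313.6  310.1] psi 0.78 zax [-3.e-04  1.e-04 -1.e+00] F [-1.2  0.2  0.8] gap 58.9 q6 1.09
dp units total [-0.0006 -0.0147  0.4204]
```

View pics/m.png

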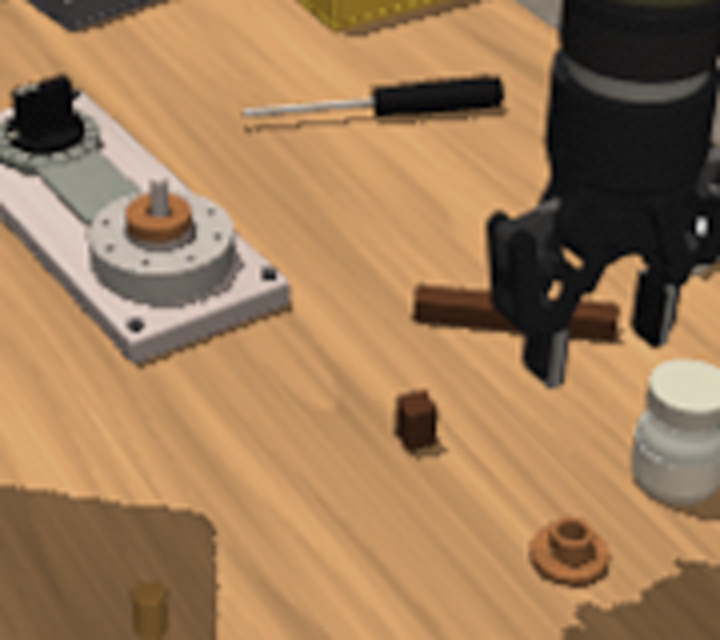

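View pics/m2.png

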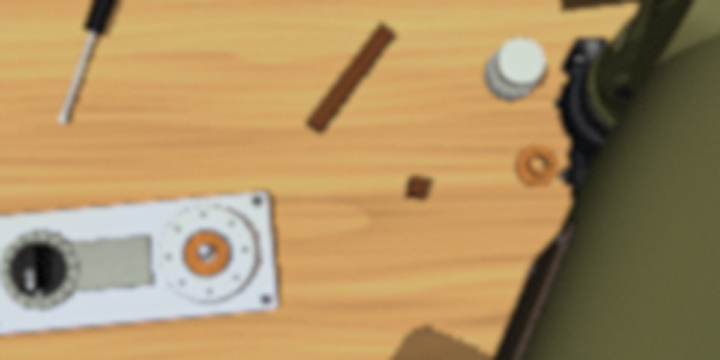

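The spacer sits concentric on the nest (top crop (207,252)). The disc is untouched at side crop (570,550).

```bash
python3 -m pendant '[{"dp":[0,-0.014,0.1],"twist":[0,0,0]},{"dp":[0,0,0.12],"twist":[0,0,0]},{"dp":[0,0,0.12],"twist":[0,0,0]},{"dp":[0,0,0.05],"twist":[0,0,0]},{"dp":[0,0,0],"twist":[0,0,0]}]' 80; python3 go.py 615 -313.8 184; python3 - <<'E'
from h import *
s=snap("side","s9"); crop(s,320,220,410,300,8,"pics/o.png")
E
```

```text
t: 12.3
eef_pos: [614.9, -310.8, 193.2]
tool_rot: [-0.001, 0.701, 0.713, -0.0]
ft_force: [0.0, 0.4, 0.2]
finger_gap: 58.6
t 12.30 pos [ 614.9 -310.8  193.2] psi 0.97 zax [-0.0018  0.001  -1.    ] F [0.  0.4 0.2] gap 58.6 q6 1.09
dp units total [-0.0099  0.0001  0.0308]
```

View pics/o.png

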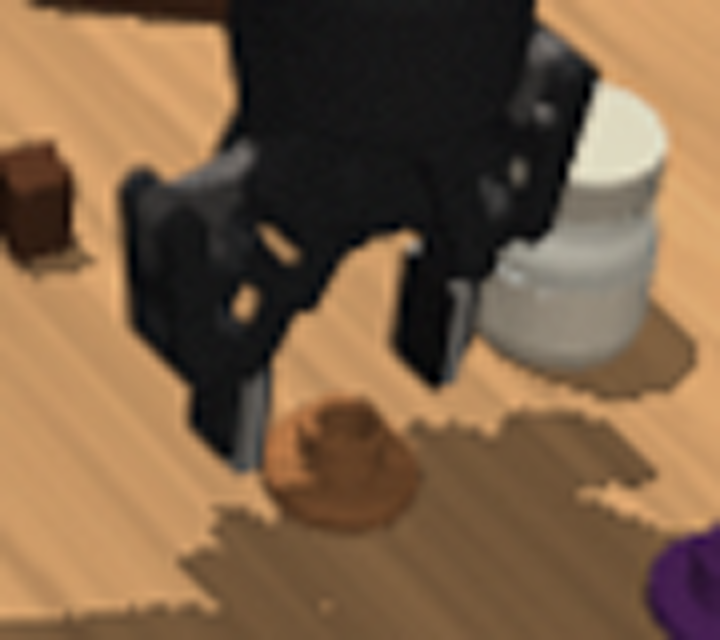

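The collar (crop (352,430)) sits between the tips at (245,465) and (440,385). I'll lower and grip.

```bash
python3 -m pendant '[{"dp":[-0.01,0,0.02],"twist":[0,0,0]},{"dp":[0,0,0.01],"twist":[0,0,0]},{"dp":[0,0,0],"twist":[0,0,0]}]' 80; python3 -m pendant '[{"dp":[0,0,0],"twist":[0,0,0]},{"dp":[0,0,0],"twist":[0,0,0]},{"dp":[0,0,0],"twist":[0,0,0]},{"dp":[0,0,0],"twist":[0,0,0]},{"dp":[0,0,0],"twist":[0,0,0]},{"dp":[0,0,0],"twist":[0,0,0]}]' 255; python3 go.py 615 -313.8 184; python3 - <<'E'
from h import *
s=snap("side","s10"); crop(s,320,220,410,300,8,"pics/p.png")
E
```

```text
t: 12.72
eef_pos: [615.3, -315.1, 185.0]
tool_rot: [0.0, 0.702, 0.713, 0.0]
ft_force: [0.5, 0.4, -0.9]
finger_gap: 58.7
t: 13.48
eef_pos: [615.6, -315.1, 185.4]
tool_rot: [0.0, 0.701, 0.713, 0.0]
ft_force: [-0.6, 0.6, 5.2]
finger_gap: 21.0
t 13.47 pos [ 615.6 -315.1  185.4] psi 0.91 zax [ 8.e-04 -4.e-04 -1.e+00] F [-0.6  0.6  5.2] gap 21.0 q6 1.08
dp units total [ 0.0043 -0.0019  0.0046]
```

View pics/p.png

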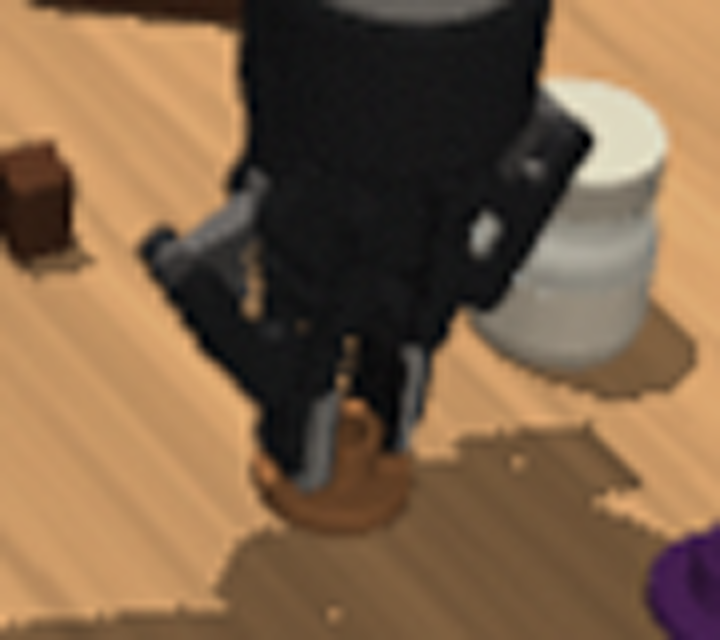

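Gripped on the collar (gap reads 21, the same −3 bias as on the ring). I'll regrip at 90° to centre the other axis.

```bash
python3 -m pendant '[{"dp":[0,0,0],"twist":[0,0,0]},{"dp":[0,0,0],"twist":[0,0,0]},{"dp":[0,0,0],"twist":[0,0,0]}]' 80; python3 -m pendant '[{"dp":[0,0,0],"twist":[0,0,-0.055]},{"dp":[0,0,0],"twist":[0,0,-0.055]},{"dp":[0,0,0],"twist":[0,0,-0.055]},{"dp":[0,0,0],"twist":[0,0,-0.055]},{"dp":[0,0,0],"twist":[0,0,-0.055]},{"dp":[0,0,0],"twist":[0,0,-0.055]},{"dp":[0,0,0],"twist":[0,0,-0.055]},{"dp":[0,0,0],"twist":[0,0,-0.055]},{"dp":[0,0,0],"twist":[0,0,-0.055]},{"dp":[0,0,0],"twist":[0,0,0]}]' 80;python3 -m pendant '[{"dp":[0,0,0],"twist":[0,0,0]},{"dp":[0,0,0],"twist":[0,0,0]},{"dp":[0,0,0],"twist":[0,0,0]},{"dp":[0,0,0],"twist":[0,0,0]},{"dp":[0,0,0],"twist":[0,0,0]},{"dp":[0,0,0],"twist":[0,0,0]}]' 255;  python3 go.py 615 -313.8 310; python3 - <<'E'
from h import *
s=snap("side","s11"); crop(s,320,220,410,300,8,"pics/q.png")
E
```

```text
t: 13.9
eef_pos: [615.2, -314.8, 184.4]
tool_rot: [-0.0, 0.701, 0.713, -0.0]
ft_force: [0.1, -0.0, 0.3]
finger_gap: 58.6
t: 15.15
eef_pos: [615.3, -314.9, 184.6]
tool_rot: [-0.0, 0.001, 1.0, 0.0]
ft_force: [0.3, -0.2, -0.5]
finger_gap: 58.7
t: 15.9
eef_pos: [615.5, -315.0, 185.1]
tool_rot: [0.0, -0.0, 1.0, -0.0]
ft_force: [-0.6, 0.3, 4.2]
finger_gap: 20.7
t 15.90 pos [ 615.5 -315.   185.1] psi 90.00 zax [ 5.e-04 -3.e-04 -1.e+00] F [-0.6  0.3  4.2] gap 20.7 q6 -0.47
dp units total [ 0.0014  0.004  -0.4163]
```

View pics/q.png

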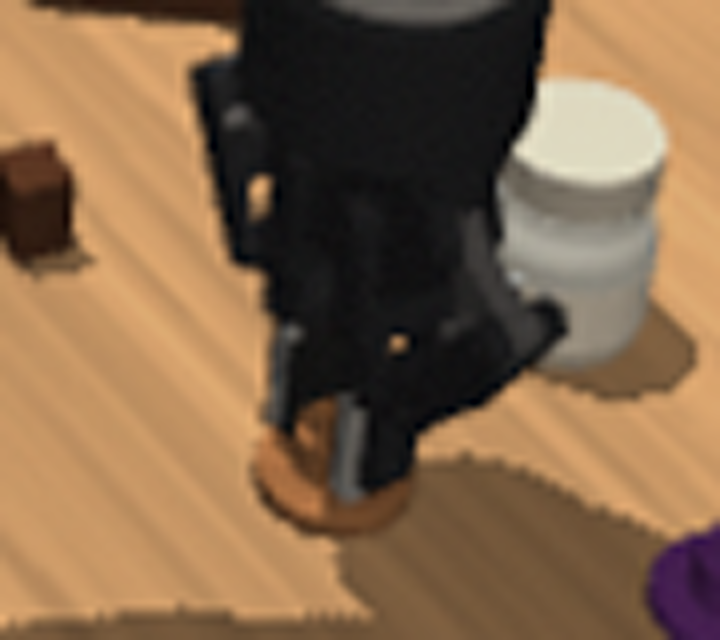

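```bash
python3 -m pendant '[{"dp":[0,0,-0.08],"twist":[0,0,0]},{"dp":[0,0,-0.15],"twist":[0,0,0]},{"dp":[0.02,0.06,-0.15],"twist":[0,0,0]},{"dp":[0.04,0.17,-0.04],"twist":[0,0,0]},{"dp":[0.04,0.18,0],"twist":[0,0,0]},{"dp":[0.04,0.18,0],"twist":[0,0,0]},{"dp":[0.05,0.18,0],"twist":[0,0,0]},{"dp":[0.05,0.18,0],"twist":[0,0,0]},{"dp":[0.04,0.15,0],"twist":[0,0,0]},{"dp":[0,0.02,0],"twist":[0,0,0]}]' 255;python3 -m pendant '[{"dp":[0,0,0],"twist":[0,0,0]}]';python3 go.py 531.6 21.6 290; python3 - <<'E'
from h import *
s=snap("side","s12"); crop(s,200,100,320,220,6,"pics/r.png")
E
```

```text
t: 17.2
eef_pos: [530.1, 23.4, 310.4]
tool_rot: [-0.001, -0.002, 1.0, 0.0]
ft_force: [-0.1, -0.7, -1.4]
finger_gap: 20.3
t: 17.32
eef_pos: [531.3, 21.2, 310.6]
tool_rot: [-0.0, -0.001, 1.0, -0.0]
ft_force: [0.7, 0.5, -0.4]
finger_gap: 21.1
t 17.32 pos [531.3  21.2 310.6] psi 90.07 zax [-2.e-04 -5.e-04 -1.e+00] F [ 0.7  0.5 -0.4] gap 21.1 q6 0.04
dp units total [-0.0009  0.0014  0.0687]
```

View pics/r.png

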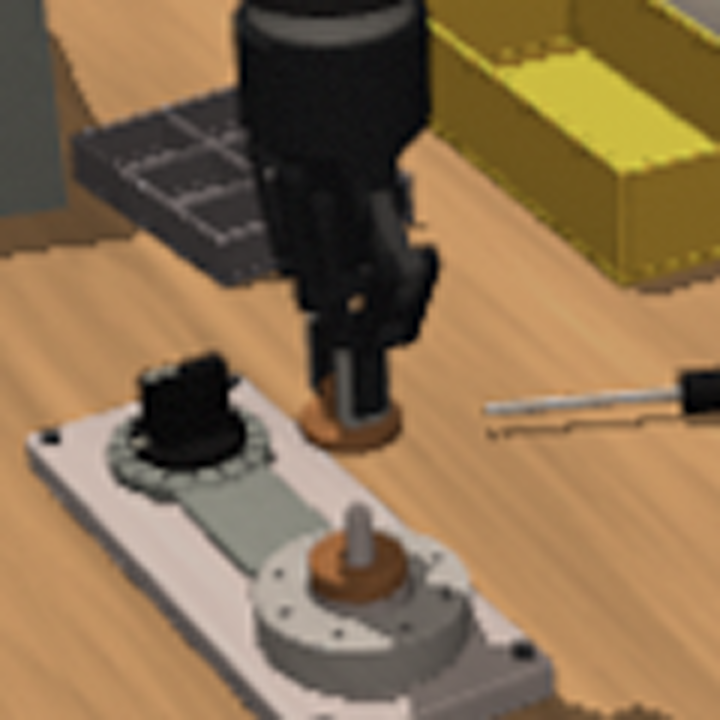

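The disc is held level, collar up (crop (350,420)), above the stud (358,515). I'll descend in steps.

```bash
python3 -m pendant '[{"dp":[-0.001,0.001,0.06],"twist":[0,0,0]},{"dp":[0,0,0.06],"twist":[0,0,0]},{"dp":[0,0,0],"twist":[0,0,0]},{"dp":[0,0,0.02],"twist":[0,0,0]},{"dp":[0,0,0.02],"twist":[0,0,0]},{"dp":[0,0,0],"twist":[0,0,0]}]' 255;python3 go.py 531.6 21.6 247
```

```text
t: 18.12
eef_pos: [531.5, 21.2, 262.6]
tool_rot: [-0.0, -0.0, 1.0, -0.0]
ft_force: [-0.6, 0.6, -1.4]
finger_gap: 20.5
t 18.12 pos [531.5  21.2 262.6] psi 90.00 zax [-4.e-04 -0.e+00 -1.e+00] F [-0.6  0.6 -1.4] gap 20.5 q6 0.04
dp units total [-0.0005  0.0013  0.0519]
```

```bash
python3 - <<'E'
from h import *
s=snap("side","s13"); crop(s,225,150,295,220,9,"pics/s.png")
E
```

```text
(no output)
```

View pics/s.png

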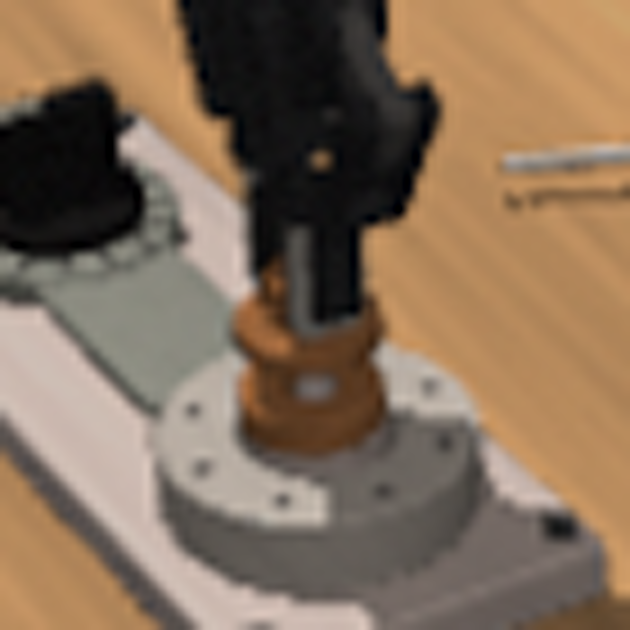

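The disc is threaded on the stud with no force. Down to 248.

```bash
python3 -m pendant '[{"dp":[0,0.001,0.02],"twist":[0,0,0]},{"dp":[0,0,0.02],"twist":[0,0,0]},{"dp":[0,0,0.008],"twist":[0,0,0]},{"dp":[0,0,0],"twist":[0,0,0]}]' 255;python3 go.py 531.6 21.6 247;python3 - <<'E'
from h import *
s=snap("side","s14"); crop(s,225,150,295,220,9,"pics/u.png")
E
```

```text
t: 18.68
eef_pos: [531.4, 21.7, 248.1]
tool_rot: [-0.0, -0.0, 1.0, -0.0]
ft_force: [0.3, 0.1, -1.3]
finger_gap: 20.7
t 18.68 pos [531.4  21.7 248.1] psi 90.01 zax [-7.e-04 -0.e+00 -1.e+00] F [ 0.3  0.1 -1.3] gap 20.7 q6 0.04
dp units total [-0.0006 -0.0002  0.0035]
```

View pics/u.png

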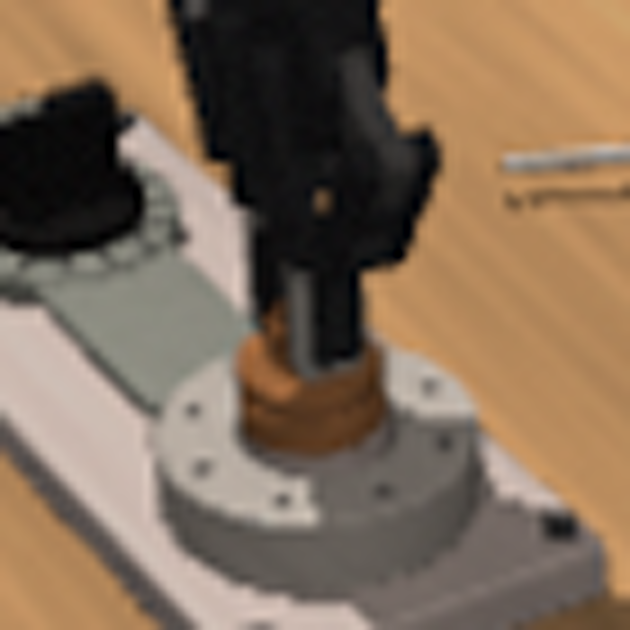

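```bash
python3 -m pendant '[{"dp":[0,0,0.005],"twist":[0,0,0]},{"dp":[0,0,0],"twist":[0,0,0]}]' 255;python3 -m pendant '[{"dp":[0,0,0],"twist":[0,0,0]},{"dp":[0,0,0],"twist":[0,0,0]},{"dp":[0,0,0],"twist":[0,0,0]},{"dp":[0,0,-0.05],"twist":[0,0,0]},{"dp":[0,0,-0.1],"twist":[0,0,0]},{"dp":[0,0,-0.1],"twist":[0,0,0]},{"dp":[0,0,0],"twist":[0,0,0]}]' 80; python3 go.py 520 190 290; python3 - <<'E'
from h import *
s=snap("side","s15"); crop(s,195,140,295,220,7,"pics/v.png")
E
```

```text
t: 18.98
eef_pos: [531.7, 21.6, 247.1]
tool_rot: [0.0, -0.0, 1.0, 0.0]
ft_force: [0.9, 0.1, -0.3]
finger_gap: 20.7
t: 19.85
eef_pos: [532.9, 21.7, 325.4]
tool_rot: [0.003, -0.0, 1.0, 0.0]
ft_force: [-0.8, 0.6, -0.0]
finger_gap: 58.6
t 19.85 pos [532.9  21.7 325.4] psi 90.01 zax [ 5.8e-03  2.0e-04 -1.0e+00] F [-0.8  0.6 -0. ] gap 58.6 q6 0.04
dp units total [0.0435 0.561  0.1179]
```

View pics/v.png

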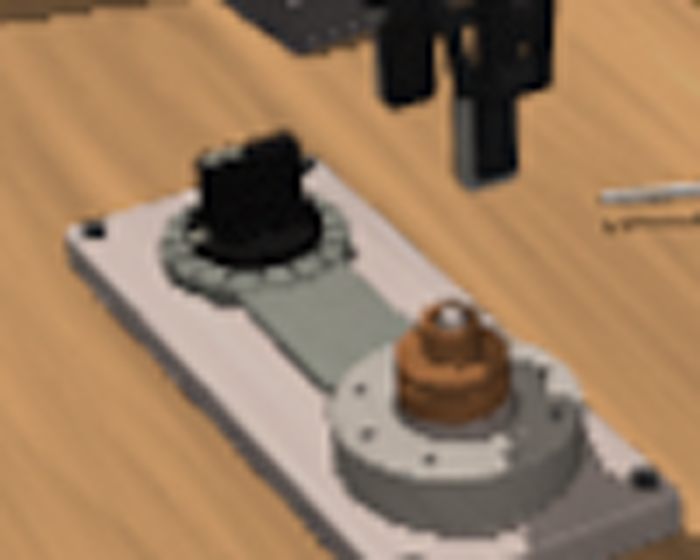

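The stack is seated, with the disc flush on the spacer and the stud end at the collar top (crop (455,330)), and the gripper is clear. Next I'll locate the knob more precisely.

```bash
python3 - <<'E'
from h import *
t=load("t8")
crop(t,180,205,230,250,14,"pics/w.png")
d=load("top0");u=lambda p:((p[0]+.5)/6-.5+175,(p[1]+.5)/6-.5+195)
print(plane(d,u((166,209)),38),plane(d,u((170,210)),30))
im=t["im"][205:250,180:230]; g=cv2.resize(cv2.cvtColor(im,cv2.COLOR_RGB2GRAY),None,fx=8,fy=8,interpolation=cv2.INTER_CUBIC)
m=(g<70).astype(np.uint8); c=max(cv2.findContours(m,0,cv2.CHAIN_APPROX_NONE)[0],key=cv2.contourArea); e=cv2.fitEllipse(cv2.convexHull(c)); print(e)
p=((e[0][0]+.5)/8-.5+180,(e[0][1]+.5)/8-.5+205); print(p,plane(t,p,38),plane(t,p,55))
E
```

```text
[519.44362177 189.92888668  38.        ] [519.47310778 189.69014523  30.        ]
((181.4370574951172, 197.8080291748047), (138.83555603027344, 144.38101196289062), 70.14047241210938)
(202.24213218688965, 229.2885036468506) [519.82647764 189.95177558  38.        ] [518.59085634 186.19661427  55.        ]
```

View pics/w.png

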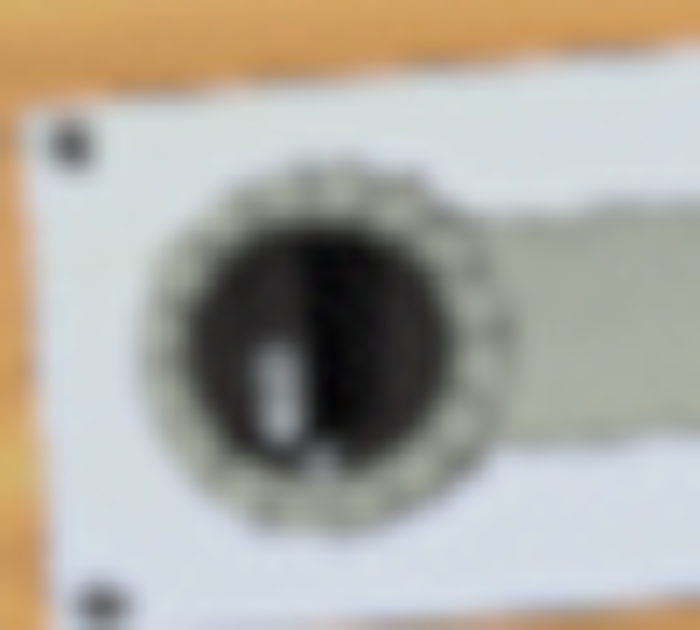

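```bash
python3 -m pendant '[{"dp":[0.01,0.15,0],"twist":[0,0,0]},{"dp":[0.015,0.18,0],"twist":[0,0,0]},{"dp":[0.015,0.18,0],"twist":[0,0,0]},{"dp":[0.005,0.055,0.05],"twist":[0,0,0]},{"dp":[0,0,0.1],"twist":[0,0,-0.0227]},{"dp":[0,0,0.06],"twist":[0,0,0]},{"dp":[0,0,0],"twist":[0,0,0]}]' 80; python3 go.py 519.5 190.6 218; python3 - <<'E'
from h import *
s=snap("side","s16"); crop(s,190,120,290,200,7,"pics/x.png")
E
```

```text
t: 20.78
eef_pos: [516.7, 190.2, 256.5]
tool_rot: [-0.002, -0.036, 0.999, -0.001]
ft_force: [0.2, -0.1, 0.5]
finger_gap: 58.3
t 20.77 pos [516.7 190.2 256.5] psi 94.07 zax [-0.0047 -0.002  -1.    ] F [ 0.2 -0.1  0.5] gap 58.3 q6 0.28
dp units total [-0.0101  0.0009  0.1281]
```

View pics/x.png

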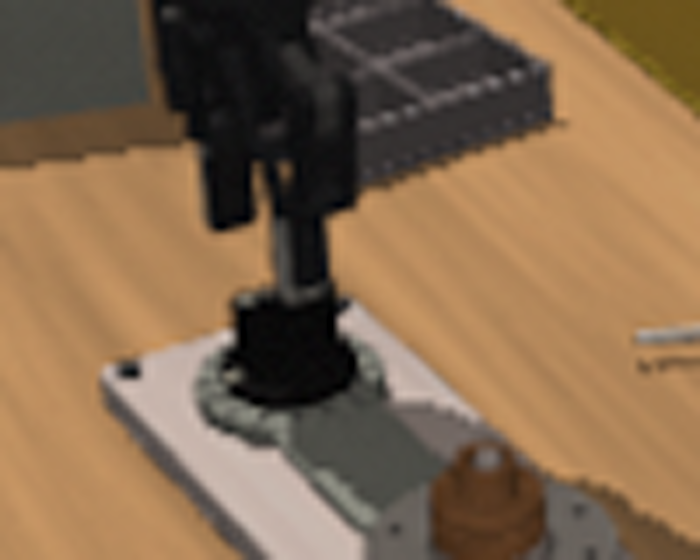

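```bash
python3 -m pendant '[{"dp":[0,0,0],"twist":[0,0,0]},{"dp":[0,0,0.06],"twist":[0,0,0]},{"dp":[0,0,0.05],"twist":[0,0,0]},{"dp":[0,0,0],"twist":[0,0,0]},{"dp":[0,0,0],"twist":[0,0,0]}]' 80; python3 go.py 519.5 190.6 218; python3 - <<'E'
from h import *
s=snap("side","s17"); crop(s,190,120,290,200,7,"pics/y.png")
E
```

```text
t: 21.45
eef_pos: [518.2, 191.1, 226.3]
tool_rot: [0.0, -0.036, 0.999, 0.0]
ft_force: [-0.5, -0.2, -0.1]
finger_gap: 58.4
t 21.45 pos [518.2 191.1 226.3] psi 94.09 zax [ 3.e-04  1.e-04 -1.e+00] F [-0.5 -0.2 -0.1] gap 58.4 q6 0.28
dp units total [-0.004  -0.0021  0.0277]
```

View pics/y.png

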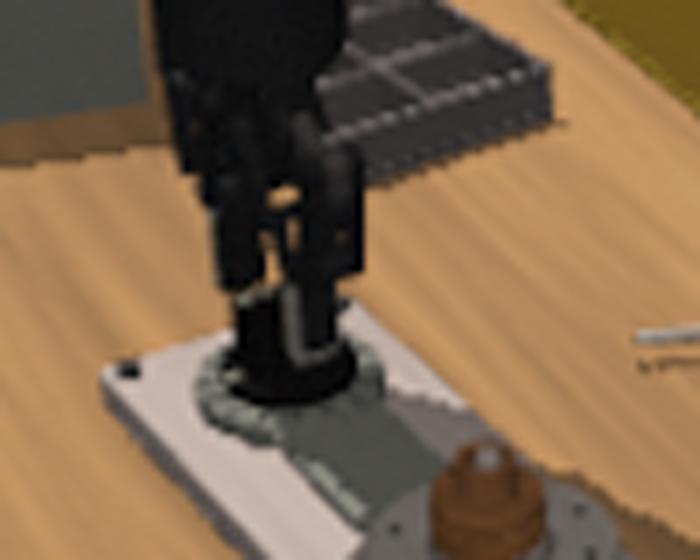

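The bar (crop (285,330)) is between the fingers. I'll lower 6 mm and close.

```bash
python3 -m pendant '[{"dp":[-0.004,-0.001,0.02],"twist":[0,0,0]},{"dp":[0,0,0],"twist":[0,0,0]}]' 80; python3 -m pendant '[{"dp":[0,0,0],"twist":[0,0,0]},{"dp":[0,0,0],"twist":[0,0,0]},{"dp":[0,0,0],"twist":[0,0,0]},{"dp":[0,0,0],"twist":[0,0,0]},{"dp":[0,0,0],"twist":[0,0,0]},{"dp":[0,0,0],"twist":[0,0,0]}]' 255; python3 go.py; python3 -c "
from rig import manip
print(manip.get_obs()['wrist_torque'])"
```

```text
t: 21.75
eef_pos: [519.2, 190.9, 219.6]
tool_rot: [-0.0, -0.036, 0.999, -0.0]
ft_force: [-0.6, 1.1, 0.3]
finger_gap: 58.9
t: 22.5
eef_pos: [519.3, 191.3, 220.2]
tool_rot: [0.0, -0.036, 0.999, 0.001]
ft_force: [-2.8, 4.1, 3.7]
finger_gap: 13.0
t 22.50 pos [519.3 191.3 220.2] psi 94.12 zax [ 1.0e-04  1.1e-03 -1.0e+00] F [-2.8  4.1  3.7] gap 13.0 q6 0.28
[0.76809525 0.49790832 0.00738694]
```

```bash
python3 -m pendant '[{"dp":[0,0.002,0],"twist":[0,0,0]},{"dp":[0,0,0],"twist":[0,0,0.04]},{"dp":[0,0,0],"twist":[0,0,0.04]},{"dp":[0,0,0],"twist":[0,0,0.045]},{"dp":[0,0,0],"twist":[0,0,0]},{"dp":[0,0,0],"twist":[0,0,0]}]' 255; python3 go.py; python3 - <<'E'
from h import *
print(manip.get_obs()['wrist_torque'])
s=snap("side","s18"); crop(s,190,130,290,210,7,"pics/z.png")
E
```

```text
t: 23.25
eef_pos: [519.4, 192.2, 220.2]
tool_rot: [-0.0, 0.16, 0.987, 0.001]
ft_force: [-2.3, 5.4, 4.5]
finger_gap: 12.8
t 23.25 pos [519.4 192.2 220.2] psi 71.63 zax [ 3.e-04  2.e-03 -1.e+00] F [-2.3  5.4  4.5] gap 12.8 q6 0.67
[1.03826304 0.46072428 0.02978197]
```

View pics/z.png

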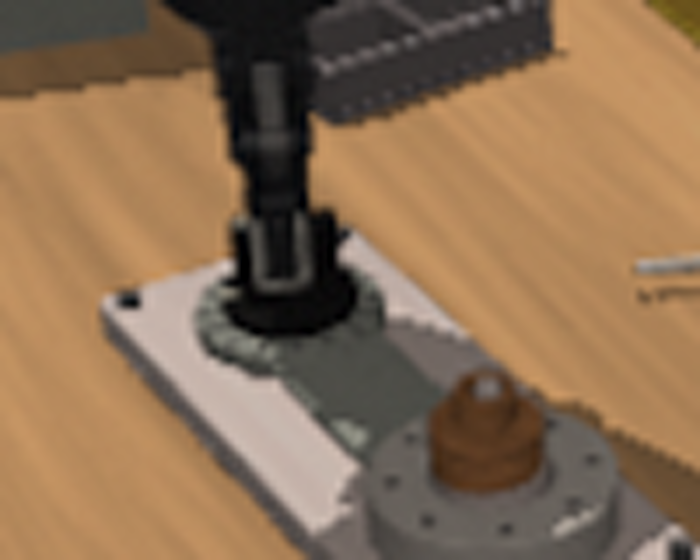

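First stop: tool yaw went from 94.1° to 71.6°. The nest turned along (dots shifted) and the stack is still in place. Second click.

```bash
python3 -m pendant '[{"dp":[0,0,0],"twist":[0,0,0.04]},{"dp":[0,0,0],"twist":[0,0,0.04]},{"dp":[0,0,0],"twist":[0,0,0.045]},{"dp":[0,0,0],"twist":[0,0,0]},{"dp":[0,0,0],"twist":[0,0,0]}]' 255; python3 go.py; python3 - <<'E'
from h import *
print(manip.get_obs()['wrist_torque'])
s=snap("side","s19"); crop(s,190,130,290,210,7,"pics/z2.png")
E
```

```text
t: 23.92
eef_pos: [519.7, 192.7, 220.2]
tool_rot: [-0.0, 0.349, 0.937, 0.002]
ft_force: [-1.1, 7.9, 2.3]
finger_gap: 12.9
t 23.93 pos [519.7 192.7 220.2] psi 49.15 zax [ 0.001   0.0037 -1.    ] F [-1.1  7.9  2.3] gap 12.9 q6 1.07
[ 1.63391633  0.19525027 -0.02295882]
```

View pics/z2.png

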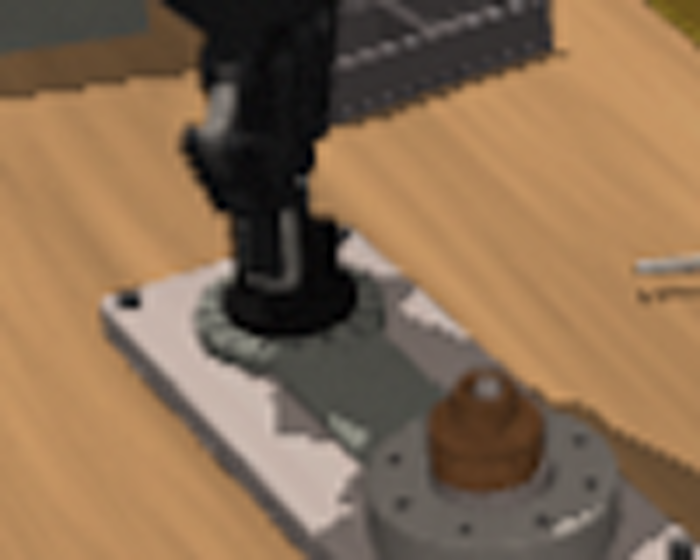

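Second stop: yaw 49.15°. Third click, and no further.

```bash
python3 -m pendant '[{"dp":[0,0,0],"twist":[0,0,0.04]},{"dp":[0,0,0],"twist":[0,0,0.04]},{"dp":[0,0,0],"twist":[0,0,0.045]},{"dp":[0,0,0],"twist":[0,0,0]},{"dp":[0,0,0],"twist":[0,0,0]},{"dp":[0,0,0],"twist":[0,0,0]},{"dp":[0,0,0],"twist":[0,0,0]},{"dp":[0,0,0],"twist":[0,0,0]}]' 255; python3 go.py; python3 - <<'E'
from h import *
print(manip.get_obs()['wrist_torque'])
s=snap("side","s20"); crop(s,190,130,290,210,7,"pics/z3.png")
t=snap("top","t20"); crop(t,170,140,420,280,3,"pics/z4.png")
E
```

```text
t: 24.98
eef_pos: [520.3, 193.1, 220.2]
tool_rot: [-0.0, 0.525, 0.851, 0.003]
ft_force: [2.4, 9.2, -1.1]
finger_gap: 12.6
t 24.98 pos [520.3 193.1 220.2] psi 26.66 zax [ 0.0021  0.0048 -1.    ] F [ 2.4  9.2 -1.1] gap 12.6 q6 1.46
[ 2.08563782 -0.18904011  0.01181934]
```

View pics/z3.png

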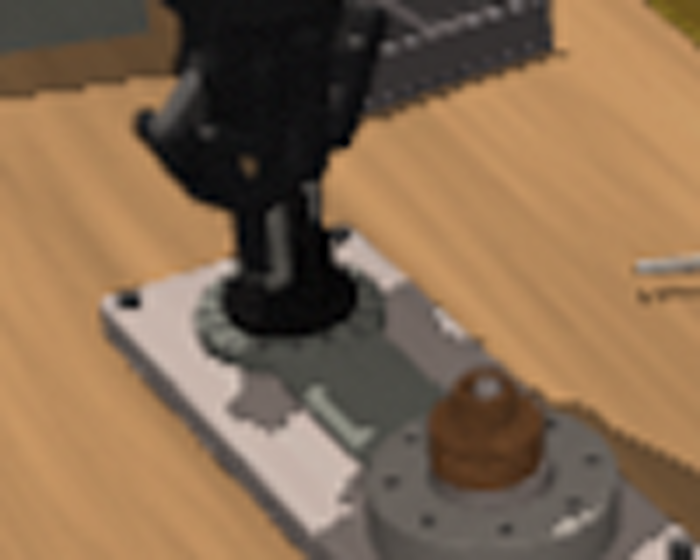

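View pics/z4.png

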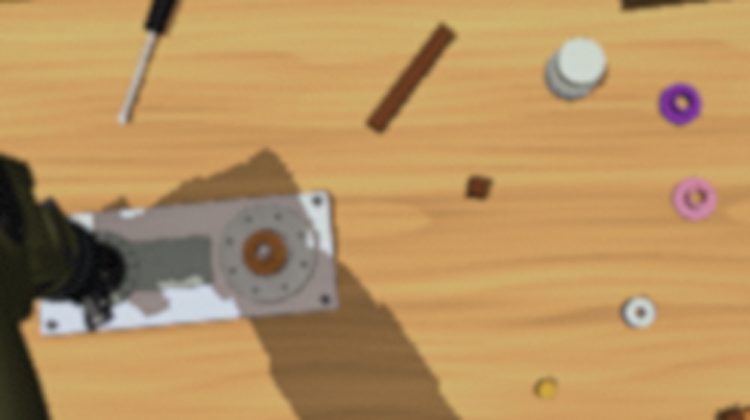

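Third stop: yaw 26.66°, which is 67.5° from the start. The side-view nest dots have the same pattern as at the first stop, as they should for a 45° dot spacing. The stack is concentric (top crop (265,252)) and the bystanders in view haven't moved.

```bash
python3 -c "
from rig import manip
print(manip.get_obs()['joint_vel'].round(3)); print(manip.hand_in())"
```

```text
[ 0.     0.    -0.001  0.001  0.     0.   ]
the job is handed in; nothing more can be done
None
```

I stacked the spacer and then the top disc (collar up) on the body's stud, and released each one. I then gripped the bar knob and turned it clockwise three clicks. I handed in at about 25 s, still gripping it at the third stop; hand-in gave no verdict.

- **Knob:** the tool turned from 94.1° to 26.7°, which is 67.5° or about 1.178 rad. The dots on the nest matched that angle, and the arm was still at hand-in. I could not read the knob joint directly.
- **Stack:** in both cameras it looks seated and concentric on the nest. The last views show no tilt, judged by eye only.
- **Bystanders:** those in view are where they started. The wrench was hidden behind the arm in the last pictures, but I never worked near it.
- **Disagreements:**
  - The gripper opening read about 3 mm low on the ring and the collar.
  - The side camera put the nest about 4 mm away in y from the top camera, so I used the top camera.
  - A sideways wrist force of about 9 N remained at the end, probably because the grip sits 1–2 mm off the knob's axis. That is well under the limits.

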